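# Close a watch back in the lever press and hold the sprung jaw open at the mark

### The job

Press the back onto the watch case: take the ball of the press lever, pull it all the way down until the back is fully home, and ease it gently back up to its rest without letting it fly up. Then pull the sprung jaw's upright post out sideways until the black line on its slide is level with the black line on the index clip, and keep it there: finish still holding it, with the case left lying in its nest. Keep the jaw shut until the lever is back up, and do not disturb the round parts box or the two dies lying round the press.

Things in the scene. Friction and masses are not known exactly. Their poses are not given: they have to be found in the camera images.
- press: Fixed grey bench press. Origin: on the worktop under the nest's centre; x points away from the robot to the column (z up to 115 mm), y (left at yaw 0) along its 60 mm wide tongue, the jaw's pull. Base plate 130 x 130 x 18 mm, tongue out to y 178 mm. Head over the nest: x -21 to 41, y +-20, z 91 to 115 mm; lever cheeks: x 17 to 51, y +-17, z to 169 mm. Yaw up to 0.3 either way.
- nest (a point): Top of the steel nest plate under the ram, where the watch case lies (press frame 0, 0, 22 mm).
- lever (a joint): Lever angle, rad: 0 = rest, leaning 0.40 rad up from level towards the robot; grows as the ball is pulled down, stop at 0.85. Sprung up: 3 N at the ball at rest, 7 N fully down, 1 N more while pressing, plus damping 0.25 N m per rad/s. The ram meets the back at 0.70 and has it home just before the stop. Let go far down it flies up at 3 to 4 rad/s; over 2 rad/s is too fast.
- lever_ball (a point): Centre of the black ball of 28 mm diameter on the end of the lever, 160 mm from the hinge. The lever bar (11 mm thick) leaves it towards the column, so the ball is free at both sides (press +y and -y) and above. The ball moves with the lever on an arc from about z 212 mm to z 80 mm.
- lever_hinge (a point): The lever's hinge axis (along the press's y), 150 mm above the worktop, at press x = 30 mm.
- jaw: Sprung jaw with its slide and post, one piece; origin at the press's origin when shut, same axes. Slides along press +y from 0 (shut) to 45 mm (stop). A spring pulls it shut: 4.5 N when shut, 8 N at 27 mm, 10 N at the stop. Flat bar 22 mm wide, top at z 34 mm.
- jaw_post (a point): On the axis of the jaw's upright steel pull post, 14 mm diameter, at z 66 mm; the post rises from the bar to z 86 mm, its collar (22 mm diameter) reaches z 37 mm. Lies 108 mm along press +y when shut. Nothing higher than 42 mm stands round it within 60 mm.
- jaw_line (a point): Near end of the 3 mm wide black index line across the top of the jaw's bar (z 37 mm), 70 mm along press +y when shut; moves with the jaw.
- index_clip: Small steel clip, about 12 x 14 x 8 mm above the rail, fixed on the rail nearer the robot, with a 3 mm wide black line across the middle of its top (z 39 mm). Its axes are those of the press. It is set 19 to 33 mm along press +y from the shut jaw's line. It does not move.
- index_mark (a point): End of the clip's black line, next to the jaw's bar. The jaw is at the mark when jaw_line has the same y as this in the press's frame.
- watch_case: Loose round steel watch case, 44 mm diameter, 12 mm high, with four lugs, lying back uppermost in the nest; origin at the centre of its underside.
- case_back (a joint): How far the back (disc of 37 mm diameter in the case's top) has been pressed in, m: 0 = standing 4.4 mm proud, 0.004 = fully home, 0.4 mm proud. It stays where it is pressed; pressing needs about 4 N at the ram.
- round_box: Loose round parts box, 42 mm diameter, 20 mm high, on the worktop near the press. Leave alone. Origin: centre of underside.
- pressing_die: Loose turned steel die, 34 mm diameter, 16 mm high, on the worktop near the press. Leave alone. Origin: centre of underside.
- small_die: Loose turned die, 30 mm diameter, 18 mm high, on the worktop near the press. Leave alone. Origin: centre of underside.
Not all that is in view belongs to the job. What is shaped like the watch_case but purple or yellow is not meant.

How it is judged:
By the outcome, as a careful person would: the job done as asked, in the order asked, and still so for the second after the job is handed in, while the arm keeps its last pose, push and grip.
It also fails if it takes over 51 s, if anything falls off the work surface, if the arm or the gripper's body presses on something with over 40 N, if the wrist force passes 120 N, or if a joint passes its speed limit or range.

### The arm

A 6-joint arm with a two-finger parallel gripper is mounted at the origin on a cart in front of the work surface, level with it; the furniture and walls round the work are solid. World frame = base frame: x ahead of the robot, y to its left, z up, the work surface at z = 0. Lengths are in mm, angles in degrees, forces in N, time in s.
With the tool pointing down it reaches from about 325 to 925 mm from the base axis. Payload 3.1 kg.
Tool frame: the origin (TCP) lies at the very end of the fingers, on their centre line; the grasp point (between the pads) lies grasp_offset behind it (grasp_offset is the distance from the TCP to the grasp point, in mm); z points along the fingers, y is the line along which they close (so a half turn about z gives the same grasp; the last joint's range is limited). The gripper opens to 85 mm and grips with 20 to 120 N. Pads are 22 mm wide; open, the fingers measure 114 mm over their backs; the gripper's body (76 mm by 85 mm) begins 54 mm behind the grasp point. The pads swing forward as they close: fully open they stand 13 mm farther back than shut.
Start: joints at [-80.799, 12.427, 92.441, -0, 75.132, -6.429], TCP at [168.414, -601.894, 231.3] pointing down, gripper open.
Joint ranges: [-157.48, 157.48], [-44.54, 120.13], [17.64, 146.25], [-64.5, 244.5], [7.68, 150.69], [-147.95, 147.95]. Speed limits (degrees/s): [159.86, 159.86, 180, 180, 180, 180].

### API

Orientations are given as [roll, pitch, yaw] about the fixed x, y, z axes, in that order (R = Rz(yaw) Ry(pitch) Rx(roll)).
In Python, from station import * gives the robot as it stands. Calls block until the motion is done:
- goto(position, orientation): joint-space move of the TCP to a pose.
- move_l(position, attitude=None, speed=150): straight line of the TCP; attitude=None keeps the orientation; speed is the mean speed in mm/s.
- move_j(angles): joint-space move.
- grip(opening, squeeze=None): finger opening in mm; squeeze is the grip in N (None keeps the last); returns when the fingers have stopped.
- wait(seconds).
- solve_ik(position, orientation): joint angles nearest the present ones, or None.
- get_obs(): the state.
- get_image(name): name is "side" or "top"; returns the picture (384x512x3 uint8, red, green, blue); there is no depth.
- get_calibration(name): a dict with "fx", "fy", "cx", "cy" (pixels), "R" (3x3) and "t" (3): a world point X has camera coordinates R X + t. Camera axes: x right, y down, z forward; pixel columns grow to the right and rows downward; lengths in mm; the calibration is good to about 2 mm. A picture is of the moment at which its call begins. get_calibration takes no time and is no camera call.
A pose or a line that the arm cannot do raises Unreachable and nothing moves.
- sign_off(): hands the job in; it is judged then, once.
Trained networks look in the newest picture that a camera, given by its name, has taken for a name from the list of things; names that differ only in an ending like _2 or _b are one class to them, and where a whole thing is asked for, a point or a joint stands for the part that bears it (a point fixed in the world has none). Each returns a list of dicts, best first, with "score" (0 to 1); they miss things now and then, are a little off and sometimes report something else, mostly with a low value. They report only what shows in the picture. A call takes as long as a camera call. They do not tell look-alikes from the thing itself.
- spot_in(name, camera): "extent" ([centre column, centre row, width, height] in pixels, round what is visible of it).
- regions_of(name, camera): "region" (384x512 bool, what is visible of it) and "extent" ([centre column, centre row, width, height] in pixels, round what is visible of it).
The state is a dict: "t": time; "joint_pos": joint angles; "qvel": joint speeds; "effort": joint torques, N m; "tcp_pos": TCP position; "ee_rot": TCP orientation; "wrist_force": force on the tool from outside, world axes, zero at the start; "moment": the same for the moment, N m; "grip_width": finger opening in mm; "grip_force": force on a finger pad.
Only numpy, scipy, OpenCV 4.12 (cv2) and the standard library are available. Lean on these libraries where they do the work, as an engineer would, in place of code of your own. Each camera call takes 0.05 s, during which the arm holds its last target. There are 200 camera calls.

## Working session

There is one attempt and no reset: what is moved stays moved. The work goes in short steps, each a Python script; the robot and the scene stay as the last script left them, time stands still between calls to the robot, and variables do not carry over. Pictures are saved under pics/ and viewed, at most 10 in all, crops included, and the job is handed in when it is done.

```bash
mkdir -p pics; ls
python3 - <<'E'
from station import *
import cv2, numpy as np
o=get_obs(); print(o)
for c in("side","top"):
    im=get_image(c); cv2.imwrite(f"pics/{c}0.png",im[:,:,::-1])
    k=get_calibration(c); print(c,{a:np.round(b,3).tolist() for a,b in k.items()}, "cam", np.round(-np.array(k["R"]).T@k["t"]))
    for n in("press","lever_ball","jaw_post","jaw_line","index_clip","index_mark","watch_case","round_box","pressing_die","small_die"):
        print(c,n,[(round(d["score"],2),np.round(d["extent"],1).tolist()) for d in spot_in(n,c)[:3]])
E
```

```text
pics
{'t': 0.0, 'joint_pos': array([-8.08006358e+01,  1.24771543e+01,  9.25300062e+01,  2.94495763e-04,
        7.51312585e+01, -6.43031305e+00]), 'qvel': array([-0.00439376,  0.02873739,  0.04595106, -0.03518449,  0.06255011,
        0.01842986]), 'effort': array([ 2.64150374e-03, -3.96839726e+01, -3.03854835e+01, -8.06120534e-05,
        9.62211139e-03, -8.30877724e-06]), 'tcp_pos': array([ 168.25892979, -601.07047624,  229.95004945]), 'ee_rot': array([-1.79862484e+02, -1.57848485e-02,  1.56295824e+01]), 'wrist_force': array([-0.60941206,  0.26662047,  0.08661361]), 'moment': array([-0.01072887, -0.01026951, -0.00636791]), 'grip_force': 0.0, 'grip_width': 85.56058814884211}
side {'fx': 360.234, 'fy': 360.234, 'cx': 248.32, 'cy': 192.419, 'R': [[0.931, -0.365, 0.019], [-0.182, -0.51, -0.841], [0.316, 0.779, -0.541]], 't': [-609.14, 135.836, 874.869]} cam [ 315. -835.  599.]
side press [(0.62, [228.7, 202.9, 92.6, 93.7])]
side lever_ball [(0.83, [214.4, 168.2, 63.8, 21.3])]
side jaw_post [(0.58, [227.8, 198.7, 10.1, 37.0])]
side jaw_line [(0.71, [230.1, 198.5, 7.6, 35.8]), (0.45, [22
[... 577 characters left out ...]
, 611.13, 939.71]} cam [ 375. -166. 1054.]
top press [(0.67, [210.1, 215.2, 109.8, 88.7]), (0.44, [279.9, 239.0, 15.5, 13.8])]
top lever_ball [(0.95, [221.8, 216.5, 18.6, 82.8]), (0.36, [209.6, 212.9, 107.5, 92.0])]
top jaw_post [(0.78, [194.1, 205.4, 49.1, 17.1]), (0.38, [280.5, 194.8, 12.2, 12.8])]
top jaw_line [(0.91, [196.4, 206.1, 50.7, 24.7])]
top index_clip []
top index_mark [(0.27, [197.5, 205.2, 50.2, 18.9])]
top watch_case [(0.71, [260.2, 275.8, 24.1, 22.8]), (0.7, [269.9, 147.9, 18.5, 19.5]), (0.41, [232.2, 215.7, 8.7, 4.8])]
top round_box [(0.72, [175.8, 246.3, 16.3, 18.6])]
top pressing_die []
top small_die [(0.63, [282.3, 195.8, 13.6, 15.0]), (0.54, [194.6, 205.1, 48.9, 19.0])]
```

Run:
```python
import cv2, numpy as np
a=cv2.imread("pics/top0.png")[130:300,130:310]; b=cv2.imread("pics/side0.png")[130:290,150:330]
cv2.imwrite("pics/t1.png",cv2.resize(a,None,fx=3.5,fy=3.5,interpolation=cv2.INTER_CUBIC)[:600]); cv2.imwrite("pics/s1.png",cv2.resize(b,None,fx=3.5,fy=3.5,interpolation=cv2.INTER_CUBIC))
```

```text
(no output)
```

View pics/t1.png

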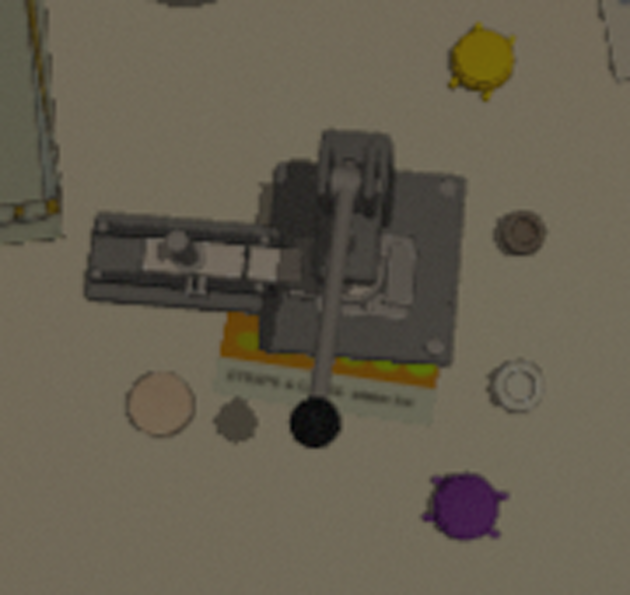

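View pics/s1.png

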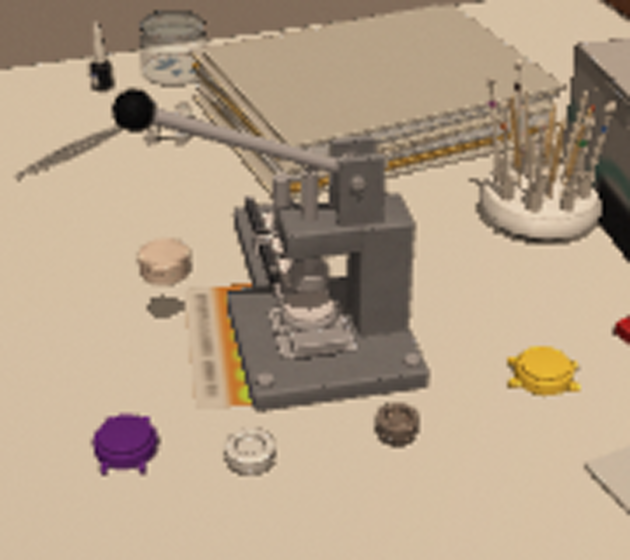

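```bash
cat > h.py <<'E'
from station import *
import cv2, numpy as np
from scipy.optimize import least_squares
def proj(c,X):
    k=get_calibration(c); p=np.asarray(k["R"])@np.asarray(X,float)+k["t"]
    return np.array([k["fx"]*p[0]/p[2]+k["cx"],k["fy"]*p[1]/p[2]+k["cy"]])
def W(P,pt):
    c,s=np.cos(P[2]),np.sin(P[2]); return np.array([P[0]+c*pt[0]-s*pt[1],P[1]+s*pt[0]+c*pt[1],pt[2]])
E
cat > fit.py <<'E'
from h import *
t=lambda u,v:np.array([130+u/3.5,130+v/3.5]); s=lambda u,v:np.array([150+u/3.5,130+v/3.5])
ball=(30-160*np.cos(.4),0,150+160*np.sin(.4))
obs=[("top",ball,t(315,422)),("side",ball,s(133,109)),("top",(-11,70,37),t(247,278)),("top",(11,70,37),t(247,250)),
("side",(30,-17,150),s(358,183))]
def r(P):
    e=[proj(c,W(P,p))-q for c,p,q in obs]
    e+=[proj("top",W(P,(P[3]+130,-65,18)))-t(465,180),proj("top",W(P,(P[3],-65,18)))-t(450,363),proj("side",W(P,(P[3],-65,18)))-s(252,398),proj("side",W(P,(P[3]+130,-65,18)))-s(428,370)]
    return np.concatenate(e)
f=least_squares(r,[500,-100,0,-65],loss="soft_l1"); P=f.x; print(P,np.round(f.fun,1))
g=lambda c,p:np.round((proj(c,W(P,p))-([130,130] if c=="top" else [150,130]))*3.5).tolist()
for n,p in dict(posttop=(0,108,86),nest=(0,0,22),tongueend=(30,178,18),tongueend2=(-30,178,18),hinge=(30,0,169)).items(): print(n,g("top",p),g("side",p),W(P,p))
# clip line at pixel t(197,284): press y
m=least_squares(lambda q:proj("top",W(P,(q[0],q[1],39)))-t(197,284),[-20,90]).x; print("clip",m)
print("ball",W(P,ball),"post",W(P,(0,108,66)))
np.save("P.npy",P)
E
python3 fit.py
```

```text
[ 5.73900836e+02 -1.28191314e+02 -1.48603090e-01 -5.44402300e+01] [ 0.9  0.2 -0.6  0.6  0.2 -0.4  1.3 -1.8 -0.7  0.3 -0.4 -1.8 -0.9  0.3
 -0.8 -1.7 -0.  -0.5]
posttop [180.0, 240.0] [280.0, 177.0] [589.89096656 -21.38159628  86.        ]
nest [357.0, 274.0] [307.0, 323.0] [ 573.90083619 -128.19131368   22.        ]
tongueend [98.0, 208.0] [300.0, 200.0] [629.92430589  43.40522137  18.        ]
tongueend2 [86.0, 296.0] [232.0, 207.0] [570.58557401  52.28862713  18.        ]
hinge [350.0, 175.0] [350.0, 148.0] [ 603.57020213 -132.63301656  169.        ]
clip [-19.23657354 102.09838755]
ball [ 457.82462513 -110.81392712  212.30693477] post [589.89096656 -21.38159628  66.        ]
```

```bash
cat >> h.py <<'E'
P=np.load("P.npy"); YAW=np.degrees(P[2]); ATT=[180,0,YAW]
def ball(a): return W(P,(30-160*np.cos(.4-a),0,150+160*np.sin(.4-a)))
def st(tag=""):
    o=get_obs(); f=o["wrist_force"]; c,s=np.cos(P[2]),np.sin(P[2])
    print(tag,"t%.1f"%o["t"],"tcp",np.round(o["tcp_pos"],1),"F(press)",np.round([c*f[0]+s*f[1],-s*f[0]+c*f[1],f[2]],1),"w %.1f gf %.1f"%(o["grip_width"],o["grip_force"])); return o
E
python3 - <<'E'
from h import *
print("go",grasp_offset); G=grasp_offset
b=ball(0); goto(b+[0,0,90],ATT); grip(60,25); st()
move_l(b+[0,0,-G],speed=120); st()
im=get_image("top"); im2=get_image("side")
a=im[180:300,150:300]; b2=im2[110:230,130:280]
cv2.imwrite("pics/g1.png",cv2.resize(np.hstack([a,b2]),None,fx=2.6,fy=2.6,interpolation=cv2.INTER_CUBIC)[:,:,::-1])
E
```

```text
go 18.700000000000003
 t3.5 tcp [ 457.8 -111.1  302.2] F(press) [-0.1 -0.7 -0.9] w 59.8 gf 0.0
 t4.6 tcp [ 458.6 -111.1  194.5] F(press) [-0.4 -1.2 -0.1] w 60.2 gf 0.0
```

View pics/g1.png

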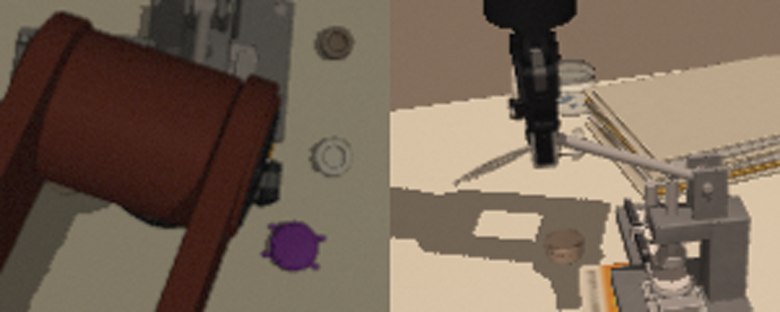

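Run:
```python
from h import *
grip(24,25); st("closed")
o=get_obs(); print(o["moment"])
```

```text
closed t5.1 tcp [ 458.2 -109.1  194. ] F(press) [0.3 4.7 1.7] w 26.1 gf 24.4
[ 0.82680833 -0.0898383  -0.00762155]
```

Run:
```python
from h import *
G=grasp_offset; d=W(P,(0,3,0))-W(P,(0,0,0)); off=d+[0,0,-G]
move_l(ball(0)+off,speed=30); grip(24,60); st("shift")
for a in (.1,.2,.3,.4):
    move_l(ball(a)+off,speed=50); st(a)
```

```text
shift t5.6 tcp [ 458.2 -108.9  194. ] F(press) [-1.9 -4.7  3.2] w 25.0 gf 55.4
0.1 t6.0 tcp [ 452.9 -108.2  179.1] F(press) [-3.2 -4.9  4.6] w 25.3 gf 55.5
0.2 t6.5 tcp [ 449.6 -107.8  164. ] F(press) [-2.4 -5.1  4.5] w 25.3 gf 56.4
0.3 t7.0 tcp [ 447.6 -107.4  148.3] F(press) [-1.5 -5.9  4.7] w 25.4 gf 57.4
0.4 t7.4 tcp [ 447.1 -107.4  132.5] F(press) [-1.6 -5.7  4.9] w 25.3 gf 58.4
```

Run:
```python
from h import *
G=grasp_offset; d=W(P,(0,1.5,0))-W(P,(0,0,0)); off=d+[0,0,-G]
for a in (.5,.6,.7,.75,.8,.83,.85,.87,.89,.91):
    move_l(ball(a)+off,speed=40); wait(.15); o=st(a)
    if o["wrist_force"][2]>22: break
print(a)
```

```text
0.5 t8.1 tcp [ 447.9 -107.5  116.6] F(press) [-0.2 -0.7  5.5] w 25.3 gf 59.4
0.6 t8.8 tcp [ 450.2 -107.9  100.7] F(press) [-1.1 -0.4  5.6] w 25.2 gf 60.4
0.7 t9.5 tcp [ 453.9 -108.4   85.2] F(press) [-0.7 -1.1  5.8] w 25.6 gf 61.0
0.75 t10.0 tcp [ 456.5 -108.8   77.6] F(press) [-1.5 -0.3  6.8] w 24.8 gf 61.5
0.8 t10.5 tcp [ 459.2 -109.2   70.1] F(press) [-1.2 -1.6  6.8] w 25.3 gf 61.9
0.83 t10.9 tcp [ 461.1 -109.4   65.7] F(press) [-0.9 -0.5  6.2] w 25.1 gf 61.9
0.85 t11.3 tcp [ 462.3 -109.6   62.7] F(press) [-2.  -1.1  6.1] w 25.2 gf 62.0
0.87 t11.8 tcp [ 463.8 -109.8   59.9] F(press) [-2.4 -1.4  6.4] w 25.3 gf 62.1
0.89 t12.2 tcp [ 464.9 -110.    57.5] F(press) [-4.5 -0.6 10.9] w 25.4 gf 62.4
0.91 t12.6 tcp [ 466.1 -110.1   55.5] F(press) [-7.1  0.1 17.7] w 24.9 gf 64.0
0.91
```

Run:
```python
from h import *
G=grasp_offset; d=W(P,(0,1.5,0))-W(P,(0,0,0)); off=d+[0,0,-G]
move_l(ball(.92)+off,speed=40); wait(.3); st("home")
for a in (.85,.75,.6,.45,.3,.15,.08,.04,.02,0,-.02):
    move_l(ball(a)+off,speed=60); o=st(a)
    if a<.1 and o["wrist_force"][2]<0: break
```

```text
home t13.1 tcp [ 466.3 -110.2   55. ] F(press) [-12.7   0.1  26.5] w 25.1 gf 64.7
0.85 t13.4 tcp [ 462.6 -109.7   63.2] F(press) [-0.6 -1.9  5.7] w 25.3 gf 63.1
0.75 t13.8 tcp [ 457.1 -108.9   78.3] F(press) [3.8 0.4 5.2] w 25.4 gf 63.1
0.6 t14.4 tcp [ 450.9 -108.1  100.8] F(press) [6.1 1.4 3.2] w 25.3 gf 63.3
0.45 t14.9 tcp [ 445.3 -107.2  122.9] F(press) [1.7 0.5 1.8] w 25.5 gf 63.4
0.3 t15.5 tcp [ 443.6 -107.   146.9] F(press) [-4.8 -1.7  2.8] w 25.3 gf 62.4
0.15 t16.1 tcp [ 449.7 -107.8  171.8] F(press) [-6.2 -1.1  2.7] w 25.1 gf 61.4
0.08 t16.4 tcp [ 453.6 -108.4  183.2] F(press) [-5.1 -0.2  2.4] w 25.5 gf 61.1
0.04 t16.6 tcp [ 454.7 -108.5  189.1] F(press) [-9.5  0.5  3.9] w 25.1 gf 61.1
0.02 t16.9 tcp [ 454.9 -108.5  190. ] F(press) [-6.2 -0.1 -2.7] w 25.1 gf 60.4
```

Run:
```python
from h import *
grip(60,60); st("open")
o=get_obs(); p=o["tcp_pos"]; move_l(p+[0,0,90],speed=150)
# park left, clear of both cameras' views of the press
goto([480,180,260],ATT); st()
for c in("side","top"): cv2.imwrite(f"pics/{c}2.png",get_image(c)[:,:,::-1])
a=cv2.imread("pics/top2.png")[180:230,150:230]; b=cv2.imread("pics/side2.png")[130:250,170:290]
A=cv2.resize(a,(800,500),interpolation=cv2.INTER_CUBIC); cv2.imwrite("pics/t3.png",A)
cv2.imwrite("pics/s3.png",cv2.resize(b,(600,600),interpolation=cv2.INTER_CUBIC))
```

```text
open t17.3 tcp [ 458.  -109.4  191.7] F(press) [-0.2  0.5  0.6] w 59.9 gf 0.0
 t19.2 tcp [480.  179.2 259.5] F(press) [0.7 0.7 0.8] w 60.3 gf 0.0
```

View pics/t3.png

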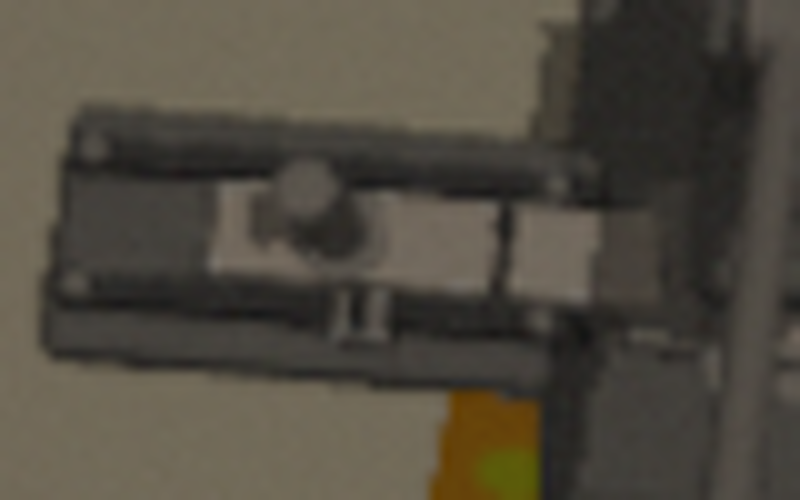

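View pics/s3.png

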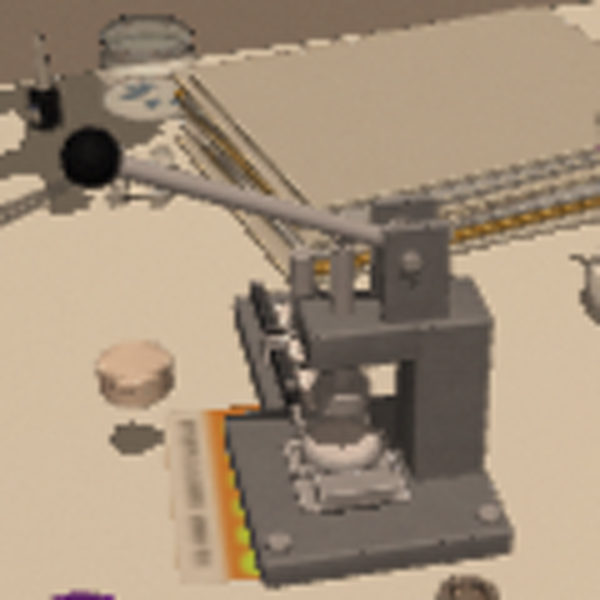

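```bash
cat >> h.py <<'E'
def press_y(px,z,c="top"): return least_squares(lambda q:proj(c,W(P,(q[0],q[1],z)))-px,[-15,90]).x
def t10(u,v): return np.array([150+(u+.5)/10-.5,180+(v+.5)/10-.5])
E
python3 - <<'E'
from h import *
print("jaw",press_y(t10(499,288),37),press_y(t10(506,210),37),"clip",press_y(t10(362,300),39),press_y(t10(360,332),39),"post",press_y(t10(308,185),86))
G=grasp_offset
p=W(P,(0,109,66)); goto(p+[0,0,80],ATT); grip(44,25)
move_l([p[0],p[1],50],speed=100); st()
grip(10,25); st("closed")
E
```

```text
jaw [-9.77837229 73.17059457] [ 8.52082169 73.6694321 ] clip [-15.66866999 103.76826378] [-23.08701558 103.31704715] post [  0.62372318 110.7726848 ]
 t21.7 tcp [590.9 -20.5  50.9] F(press) [-0.2  0.4 -0.7] w 44.1 gf 0.0
closed t22.1 tcp [591.  -18.8  51.1] F(press) [-0.9  6.4  2.5] w 13.5 gf 25.3
```

Run:
```python
from h import *
c,s=np.cos(P[2]),np.sin(P[2]); L=lambda o:-s*(o["tcp_pos"][0]-P[0])+c*(o["tcp_pos"][1]-P[1])
go=lambda y,v:move_l([*W(P,(0,y,0))[:2],50],speed=v)
go(111,20); grip(10,60); wait(.2); o=st("shut"); y0=L(o); print(y0)
for d in (10,20,27,30.3): go(111+d,30); wait(.2); print(L(st(d))-y0)
np.save("y0.npy",y0)
for c_ in("side","top"): cv2.imwrite(f"pics/{c_}4.png",get_image(c_)[:,:,::-1])
a=cv2.imread("pics/top4.png")[180:230,150:230]; b=cv2.imread("pics/side4.png")[170:220,190:270]
cv2.imwrite("pics/t5.png",np.vstack([cv2.resize(a,(480,300),interpolation=cv2.INTER_CUBIC),cv2.resize(b,(480,300),interpolation=cv2.INTER_CUBIC)]))
```

```text
shut t22.8 tcp [591.  -18.8  51.1] F(press) [-1.7  0.2  5.9] w 12.6 gf 58.3
110.73749419571236
10 t23.4 tcp [592.2 -10.6  51. ] F(press) [-1.6 -5.2  5.4] w 12.4 gf 58.5
8.295969696052055
20 t24.1 tcp [593.5  -1.1  51. ] F(press) [-1.8 -6.8  5.8] w 12.4 gf 58.5
17.85009709767236
27 t24.7 tcp [594.5   5.5  51. ] F(press) [-1.4 -7.1  6.6] w 12.6 gf 58.6
24.532207181031524
30.3 t25.2 tcp [594.9   8.6  51. ] F(press) [-2.6 -7.8  6.5] w 12.7 gf 58.6
27.692678574963068
```

View pics/t5.png

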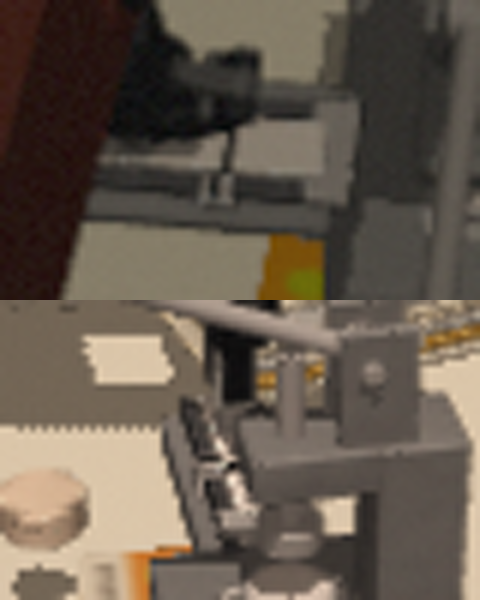

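```bash
cat > fin.py <<'E'
from h import *
import sys
c,s=np.cos(P[2]),np.sin(P[2]); L=lambda o:-s*(o["tcp_pos"][0]-P[0])+c*(o["tcp_pos"][1]-P[1])
move_l([*W(P,(0,111+float(sys.argv[1]),0))[:2],50],speed=20); wait(.3); print(L(st())-np.load("y0.npy"))
a=np.mean([get_image("top")[195:220,175:205] for _ in range(4)],0)
a=np.clip(a*1.8,0,255).astype(np.uint8)
cv2.imwrite(f"pics/z{sys.argv[1]}.png",cv2.resize(a,(720,600),interpolation=cv2.INTER_CUBIC)[:,:,::-1])
E
python3 fin.py 33
```

```text
t25.8 tcp [595.3  11.2  51. ] F(press) [-1.9 -7.3  6.7] w 12.1 gf 58.6
30.259112171381517
```

View pics/z33.png

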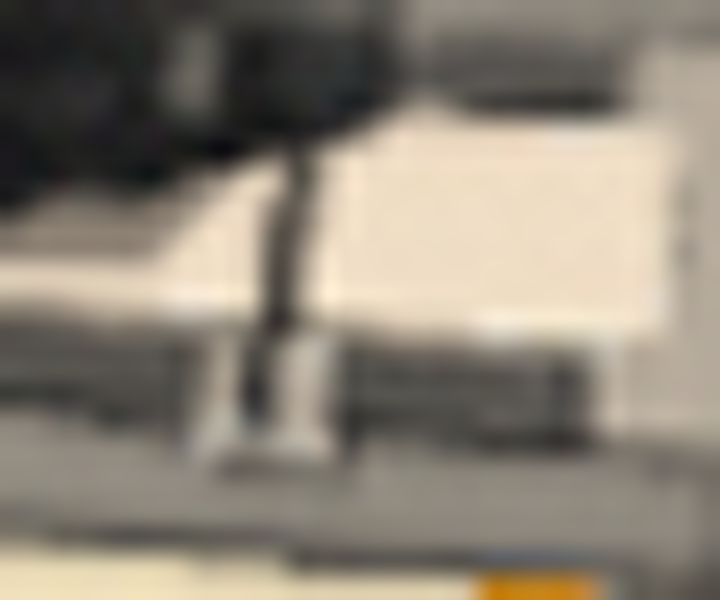

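Run:
```python
from h import *
a=np.mean([get_image("top").mean(2) for _ in range(6)],0)[195:220,175:205]
for r in range(6,19):
    row=a[r,7:17]; w=np.clip(np.minimum(row[:5].max(),row[5:].max())-row,0,None)
    k=row[2:8].argmin()+2; sl=slice(max(k-2,0),k+3); u=175+7+(w[sl]*np.arange(10)[sl]).sum()/max(w[sl].sum(),1e-6)
    z=37 if r<13 else 39
    print(r,row.astype(int),round(u,2),np.round(press_y((u,195+r),z),2))
```

```text
6 [ 16  16  15  36  51  37  79 109 113 121] 183.26 [  4.04 112.26]
7 [ 36  59  77 107  94  43  89 121 121 121] 187.06 [  2.48 103.27]
8 [ 67  87 114 111  72  55 101 121 122 122] 186.71 [8.0000e-02 1.0378e+02]
9 [ 88 114 121 108  52  57 104 121 121 122] 186.52 [ -2.29 103.92]
10 [114 121 122 107  44  70 117 121 122 122] 186.31 [ -4.66 104.12]
11 [121 121 122 106  43  74 121 122 122 122] 186.22 [ -7.   104.03]
12 [124 124 122 106  38  78 122 122 122 122] 186.2 [ -9.32 103.8 ]
13 [ 79  82  79  66  29  58  88  89  95 105] 186.04 [-12.03 103.55]
14 [45 60 79 46 55 93 90 56 57 63] 184.81 [-14.59 106.07]
15 [44 63 85 37 62 98 83 46 44 43] 184.78 [-16.9  105.86]
16 [44 69 84 28 62 94 75 45 46 46] 184.92 [-19.18 105.24]
17 [48 81 93 50 67 96 70 31 35 37] 189.74 [-20.52  94.  ]
18 [61 88 85 71 83 97 88 43 55 56] 189.87 [-22.8   93.44]
```

Run:
```python
from h import *
def line(a,r,k0,z):
    # dark-line centroid near col k0 on row r, baseline linear between bright shoulders
    row=a[r]; k=k0-1+row[k0-1:k0+2].argmin(); i=np.arange(k-2,k+3)
    l=k-2+row[k-2:k].argmax(); h=k+1+row[k+1:k+3].argmax(); j=np.arange(l,h+1)
    w=np.clip(np.interp(j,[l,h],[row[l],row[h]])-row[j],0,None); return press_y(((w*j).sum()/w.sum(),r),z)
now=np.mean([get_image("top").mean(2) for _ in range(4)],0)
for n,a,kj,rj in(("top0",None,200,range(203,208)),("top2",None,200,range(202,208)),("now",now,186,range(203,208))):
    if a is None: a=cv2.imread(f"pics/{n}.png").mean(2)
    J=np.array([line(a,r,kj,37) for r in rj]); C=np.array([line(a,r,185,39) for r in(209,210,211,212)])
    print(n,np.round(J[:,1],2),np.round(C[:,1],2),"diff",round(np.median(C[:,1])-np.median(J[:,1]),2))
```

```text
top0 [73.12 72.99 73.06 72.89 73.26] [104.56 104.53 104.28 103.9 ] diff 31.34
top2 [73.59 73.17 73.01 73.05 72.92 73.73] [104.53 104.5  104.29 103.9 ] diff 31.29
now [103.57 104.33 104.25 104.03 103.82] [104.53 104.5  104.28 103.9 ] diff 0.36
```

```bash
python3 fin.py 33.6
python3 - <<'E'
from h import *
for c in("side",): 
    b=get_image(c)[130:250,170:290]; cv2.imwrite("pics/s6.png",cv2.resize(b,(480,480),interpolation=cv2.INTER_CUBIC)[:,:,::-1])
a=cv2.imread("pics/z33.6.png"); b=cv2.imread("pics/s6.png"); cv2.imwrite("pics/f.png",np.hstack([cv2.resize(a,(320,267)),cv2.resize(b,(480,480))[:267*0+480][100:367]]))
E
```

```text
t27.1 tcp [595.3  11.7  51. ] F(press) [-2.3 -8.7  6.6] w 12.5 gf 58.6
30.773833205630822
```

View pics/f.png

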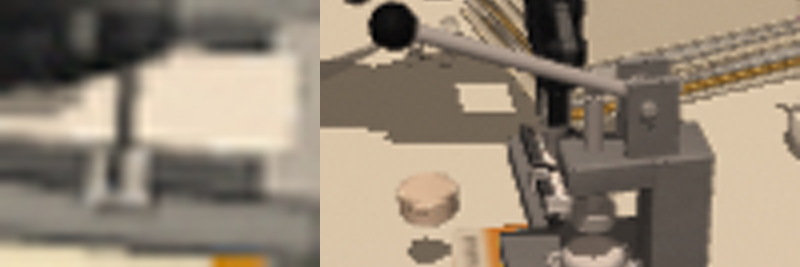

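The final picture shows the jaw line running straight into the clip's line, the lever at rest at its upper stop, the case in its nest and the round box where it was.

```bash
python3 -c "
from station import *
print(sign_off())"
```

```text
the job is handed in; nothing more can be done
None
```

I handed the job in at about 27 s. The lever was pulled to its stop and eased back up to rest. The jaw is held about 31 mm out, with its line level with the clip's line in the last picture, and the case is in its nest. I took the back as home from the lever reaching its stop, not from a close look at the back itself.

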